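# Tuck the pad spring into a brake caliper and hold it flat for the second pin

### The job

Pick up the steel pad spring from the black mat, slide one of its tongues under the pad pin already fitted across the window of the red brake caliper, and press the spring down flat on the two brake pads, square and centred between that pin and the empty pin holes, so that a workmate could push the second pin in over the other tongue. Do it without lifting or shoving the caliper or working the fitted pin sideways, leave everything else on the bench where it is, and finish while still holding the spring pressed down flat: do not let go.

Things in the scene. Friction and masses are not known exactly. Their poses are not given: they have to be found in the camera images.
- spring: Pad spring, a stamped bright steel plate 92 (x) x 62 x 18 mm, 84 g, both ends alike, lying rib up on the black mat. Origin: centre of the plate's underside; x along it, z up. Plate 2 mm thick (z 0 to 2): middle 44 (x) x 40 mm, at each end a tongue 26 mm wide reaching x = +-46 mm; its last 7 mm slopes down as a lead-in, the edge 2 mm lower
- rib (a point): Middle of the top of the spring's rib (spring x 0, y 0, z 18 mm), axes as the spring's. The rib is the straight-sided box to grip it by: 40 mm long (x +-20), 18 mm wide (y +-9), standing 16 mm above the plate
- wing (a point): Hinge line of one of the spring's two springy wings (spring x 0, y 20, z 1 mm; the other at y -20). Each wing, 16 mm wide (x +-8) and 13 mm long, slopes down and out at 30 degrees to y = +-31 mm, 6 mm below the plate. They carry the spring 6 mm clear of the mat and fold up level when it is pressed on the pads
- caliper: Red brake caliper, 244 (x) x 162 x 92 mm (bolt heads to 98), about 3 kg, loose, standing with its pad window on top. Origin: centre of its underside, z up, x along it towards the end with the fitted pin. Window: 140 mm long (x +-70), 76 mm wide (y +-38), rim at z = 92 mm. Two brake pads stand in it along x, fixed
- seat (a point): Middle of the window at the height of the pad tops (caliper x 0, y 0, z 72 mm), axes as the caliper's. The spring's origin belongs here: plate flat on the linings, each tongue 10 mm beyond its pin's axis. Fully down the spring pushes back with about 8 N; the wings touch first about 6 mm higher, with 1 to 2 N. Let go, it springs up
- pads (a point): Top of one pad (caliper x 0, y 25, z 72 mm); the other mirrors it at y -25. Tops level at z = 72: dark lining at |y| 14 to 25, x +-60; steel backing plate at |y| 25 to 30 mm, on which the wings bear, with two pin eyes rising to z = 91 at |x| 30.5 to 41.5. Between the pads (|y| below 14) it is empty (disc slot)
- pin_mid (a point): Middle of the fitted pad pin (caliper x 36, y 0, z 82.5 mm): a 7 mm steel rod across the window along y, in view between y = -38 and 38 mm; its underside is at z = 79 mm, 7 mm above the pad tops
- holes (a point): Midway between the empty holes for the second pin, which are in the window's walls and the pad eyes (caliper x -36, y 0, z 82.5 mm; axis along y)
- pad_pin (a joint): How far the fitted pin has been shifted along its own length, along the caliper's y (m): 0 at the start; friction of about 8 N keeps it
- mat: Flat black rubber mat 260 (x) x 210 (y) x 3 mm fixed on the bench; origin at the centre of its underside
- pin2: The second pad pin, steel, 7 mm thick, 148 mm long along its x, lying at one long edge of the mat, origin under its middle; not to be used
- dust_ring: Grey ring 42 mm across, 6 mm high, lying on the mat; origin under its centre; bystander
- seal: Rubber seal ring 58 mm across, 6 mm high, on the bench beyond; bystander
- piston: Steel piston, an open cup 40 mm across, 32 mm high; bystander
- pot: White grease pot 38 mm across, 53 mm high, red on top; bystander
- spray: Red and silver spray can 65 mm across, 220 mm high; bystander
- brush: Yellow-handled brush 180 mm long lying on the bench; bystander

How it is judged (in metres and radians):
At the end, for the whole second after the job is handed in: Fingers still press the spring (2 N) on the pads (3 N), at rest, within 2.5 mm of the pad tops, flat to 4 deg, centred to 7 mm along, 5 mm across, square to 7 deg: a tongue under the pin, the other below the empty holes. Caliper within 20 mm of its start, pin shifted under 4 mm (x of spring in the frame of seat between -0.007 and 0.007 m and y of spring in the frame of seat between -0.005 and 0.005 m and z of spring in the frame of seat between -0.003 and 0.0025 m and angle between the x axis of spring and the x axis of caliper, either way round below 0.12 rad and angle between the z axis of spring and the z axis of caliper, either way round below 0.07 rad and contact force between spring and caliper above 3 N and contact force between the fingers and spring above 2 N and linear speed of spring below 0.02 m/s and distance of caliper from where it was at the start of the episode below 0.02 m and angle between caliper's own z axis and vertical below 0.05 rad and value of joint pad_pin between -0.004 and 0.004 m); the arm keeps its last pose, push and grip.
It fails at once if the caliper is lifted or tipped (3 degrees) or shoved 20 mm (angle between caliper's own z axis and vertical above 0.05 rad or distance of caliper from where it was at the start of the episode above 0.02 m).
It fails at once if the fitted pin is worked 4 mm sideways (value of joint pad_pin above 0.004 m or value of joint pad_pin below -0.004 m).
It fails at once if another loose thing (second pin, rings, piston, pot, can, brush) is moved 25 mm (distance of any of pin2, dust_ring, seal, piston, pot, spray, brush from where it was at the start of the episode above 0.025 m).
It also fails if it takes over 38 s, if anything falls off the work surface, if the arm or the gripper's body presses on something with over 40 N, if the wrist force passes 120 N, or if a joint passes its speed limit or range.

### The arm

A 6-joint arm with a two-finger parallel gripper is mounted at the origin on the work surface. World frame = base frame: x ahead of the robot, y to its left, z up, the work surface at z = 0. Lengths are in mm, angles in rad, forces in N, time in s.
With the tool pointing down it reaches from about 275 to 750 mm from the base axis. Payload 10.2 kg.
Tool frame: the origin (TCP) lies between the finger pads; the fingertips stand 17 mm ahead of it and the grasp point (between the pads) lies 2 mm behind it; z points along the fingers, y is the line along which they close (so a half turn about z gives the same grasp; the last joint's range is limited). The gripper opens to 85 mm and grips with 20 to 120 N. Pads are 22 mm wide; open, the fingers measure 114 mm over their backs; the gripper's body (76 mm by 85 mm) begins 54 mm behind the grasp point. The pads swing forward as they close: fully open they stand 13 mm farther back than shut.
Start: joints at [0.999, 0.313, 1.498, -0, 1.331, -0.223], TCP at [179.442, 493.388, 248.294] pointing down, gripper open.
Joint ranges: [-2.94, 2.94], [-0.97, 2.17], [0.19, 2.56], [-1.23, 4.37], [0.02, 3.11], [-2.88, 2.88]. Speed limits (rad/s): [2.39, 2.39, 3.01, 3.14, 3.14, 3.14].

### API

Orientations are given as a unit quaternion [w, x, y, z].
In Python, from rig import * gives the robot as it stands.
- The arm moves only by the tool step_arm, never from a script. Its argument "commands" is text: rows parted by semicolons, each of 7 numbers parted by spaces: the opening, from 0 (shut) to 1 (fully open), then the shift along the tool's x, y, z in cm, then the turn, a rotation vector about the tool's x, y, z in rad. In form: hand x y z rx ry rz; .... A call has 1 to 20 rows; each row is the pose to reach, as a shift and turn from the pose commanded when the call began, along the tool's axes at that moment; what a row does not reach only later rows make up. A row lasts 1/12 s, in which the tool goes at most 41.7 mm and 7.16 degrees, less where a joint would pass 70% of its speed; a pose out of reach is approached as far as the arm can. A call with a gripper value outside its range is refused whole. The fingers move at their own pace and stop on an object; "newtons" is the grip in N (left out, the last holds). Time passes only in rows, so rows that repeat a pose let the fingers close. It gives the time, the measured TCP pose, the force, the opening and the grip force at its end, in the units of the state.
- sense(): the state, without advancing time (a new reading comes with each control period).
- capture(name): name is "scene" or "side" or "wrist"; returns the picture (420x560x3 uint8, red, green, blue); there is no depth.
- camera_model(name): a dict with "mtx" (3x3 intrinsics, pixels), "eye" and "rotation" of the camera in the world. Camera axes: x right, y down, z forward; pixel columns grow to the right and rows downward; lengths in mm; the calibration is good to about 2 mm. The wrist camera is an equidistant fisheye: a pixel r from the principal point sees the ray r / f radians off the axis. A picture is of the moment at which its call begins: read the wrist's pose just before it. camera_model takes no time and is no camera call; for the wrist camera it gives the pose at the moment of the call.
- finish_job(): hands the job in; it is judged then, once.
Trained networks look in the newest picture that a camera, given by its name, has taken for a name from the list of things; names that differ only in an ending like _2 or _b are one class to them, and where a whole thing is asked for, a point or a joint stands for the part that bears it (a point fixed in the world has none). Each returns a list of dicts, best first, with "score" (0 to 1); they miss things now and then, are a little off and sometimes report something else, mostly with a low value. They report only what shows in the picture. A call takes as long as a camera call.
- search_frame(camera, label): "rect" ([centre column, centre row, width, height] in pixels, round what is visible of it).
- trace(camera, label): "mask" (420x560 bool, what is visible of it) and "rect" ([centre column, centre row, width, height] in pixels, round what is visible of it).
- spot_point(camera, label): "xy" ([column, row] in pixels: a listed point, or the origin of a listed thing).
The state is a dict: "time_s": time; "joints": joint angles; "dq": joint speeds; "tau": joint torques, N m; "eef_pos": TCP position; "ee_rot": TCP orientation; "force": force on the tool from outside, world axes, zero at the start; "wrist_torque": the same for the moment, N m; "grip_width": opening from 0.0 (shut) to 1.0 (fully open); "grip_force": force on a finger pad.
Only numpy, scipy, OpenCV 4.12 (cv2) and the standard library are available. Lean on these libraries where they do the work, as an engineer would, in place of code of your own. Each camera call takes 0.05 s, during which the arm holds its last target. There are 200 camera calls.

## Working session

There is one attempt and no reset: what is moved stays moved. The work goes in short steps, Python scripts to look and compute and a tool call to move; the robot and the scene stay as the last step left them, time stands still between calls to the robot, and variables do not carry over. Pictures are saved under pics/ and viewed, at most 10 in all, crops included, and the job is handed in when it is done.

Besides the shell and the picture viewer there is one more tool, called after "Call:" by a JSON object that holds its "api" and its "payload". step_arm: Moves the arm, as the interface text tells. Its arguments: {"type":"object","properties":{"commands":{"type":"string"},"newtons":{"type":"number"}},"required":["commands"]}

```bash
mkdir -p pics; ls; cat > h.py <<'E'
from rig import *
import numpy as np, cv2
from scipy.spatial.transform import Rotation as R
def save(im,n): cv2.imwrite(f'pics/{n}.png',im[...,::-1])
def ray(cam,uv,m=None):
    m=m or camera_model(cam); K=np.array(m['mtx']); Rm=np.array(m['rotation'])
    x=(uv[0]-K[0,2])/K[0,0]; y=(uv[1]-K[1,2])/K[1,1]
    if cam=='wrist':
        r=np.hypot(x,y); d=np.array([np.sin(r)*x/max(r,1e-9),np.sin(r)*y/max(r,1e-9),np.cos(r)])
    else: d=np.array([x,y,1.])
    return np.array(m['eye'],float).ravel(), Rm@d
def atz(cam,uv,z,m=None):
    e,d=ray(cam,uv,m); return e+d*(z-e[2])/d[2]
def proj(cam,P,m=None):
    m=m or camera_model(cam); K=np.array(m['mtx']); c=np.array(m['rotation']).T@(np.array(P,float)-np.array(m['eye'],float).ravel())
    if cam=='wrist':
        t=np.arctan2(np.hypot(c[0],c[1]),c[2]); s=np.hypot(c[0],c[1])+1e-9; x,y=t*c[0]/s,t*c[1]/s
    else: x,y=c[0]/c[2],c[1]/c[2]
    return np.array([K[0,0]*x+K[0,2],K[1,1]*y+K[1,2]])
E
python3 - <<'E'
from h import *
np.set_printoptions(precision=2,suppress=True)
for c in('scene','side','wrist'):
    m=camera_model(c); print(c,np.array(m['eye']).ravel(),np.array(m['rotation']).tolist(),m['mtx'])
    im=capture(c); save(im,c+'0')
    for l,z in(('rib',27),('spring',9),('wing',10),('seat',72),('pin_mid',82.5),('holes',82.5),('pads',72),('caliper',0),('mat',0)):
        for r in spot_point(c,l)[:3]: print(l,r['score'],np.array(r['xy']),atz(c,r['xy'],z,m))
ims=[cv2.imread(f'pics/{c}0.png') for c in('scene','side')]
cv2.imwrite('pics/both.png',cv2.resize(np.vstack(ims),None,fx=.71,fy=.71))
print(sense())
E
```

```text
pics
scene [1482.79 -157.44  753.28] [-0.33792719453490927, 0.6911654015406825, 0.5745723795922869, -0.2792170831387826] [[385.68   0.   279.69]
 [  0.   385.68 212.57]
 [  0.     0.     1.  ]]Traceback (most recent call last):
  File "<stdin>", line 7, in <module>
  File "h.py", line 13, in atz
    e,d=ray(cam,uv,m); return e+d*(z-e[2])/d[2]
        ~~~^^^^^^^^^^
  File "h.py", line 11, in ray
    return np.array(m['eye'],float).ravel(), Rm@d
                                             ~~^~
ValueError: matmul: Input operand 1 has a mismatch in its core dimension 0, with gufunc signature (n?,k),(k,m?)->(n?,m?) (size 3 is different from 4)
```

The camera rotation is a quaternion, so I'll fix the helper.

```bash
sed -i "s/Rm=np.array(m\['rotation'\])/Rm=q2m(m['rotation'])/; s/np.array(m\['rotation'\]).T/q2m(m['rotation']).T/" h.py
sed -i "3a q2m=lambda q: R.from_quat(np.roll(np.array(q,float),-1)).as_matrix()" h.py
python3 - <<'E'
from h import *
np.set_printoptions(precision=2,suppress=True)
for c in('scene','side','wrist'):
    m=camera_model(c); print(c,np.array(m['eye']).ravel(),'fwd',q2m(m['rotation'])[:,2],m['mtx'][0])
    im=capture(c); save(im,c+'0')
    for l,z in(('rib',27),('spring',9),('wing',10),('seat',72),('pin_mid',82.5),('holes',82.5),('pads',72),('caliper',0),('mat',0)):
        for r in spot_point(c,l)[:2]: print(l,round(r['score'],2),np.array(r['xy']),atz(c,r['xy'],z,m))
ims=[cv2.imread(f'pics/{c}0.png') for c in('scene','side')]
cv2.imwrite('pics/both.png',cv2.resize(np.vstack(ims),None,fx=.71,fy=.71))
print(sense())
E
```

```text
scene [1482.79 -157.44  753.28] fwd [-0.77  0.15 -0.62] [385.68   0.   279.69]
rib 0.53 [198.6 211.7] [ 520.2  -228.54   27.  ]
spring 0.67 [201.1 207.5] [ 475.71 -222.02    9.  ]
spring 0.37 [105.8 219.6] [ 484.93 -509.98    9.  ]
wing 0.65 [203.9 213.4] [ 509.4  -214.14   10.  ]
pin_mid 0.96 [336.4 185.4] [536.3 200.4  82.5]
pin_mid 0.35 [191.9 210.3] [ 583.75 -241.69   82.5 ]
holes 0.81 [331.3 175.3] [477.39 201.53  82.5 ]
pads 0.91 [340.9 186.3] [528.9  218.42  72.  ]
caliper 0.77 [333.3 201.1] [507.01 206.8    0.  ]
mat 0.87 [198.5 222.9] [ 540.99 -232.66    0.  ]
mat 0.37 [241.2 279.4] [ 794.32 -128.53    0.  ]
side [ 503.34  819.86 1080.01] fwd [ 0.08 -0.64 -0.76] [416.29   0.   279.24]
rib 0.59 [314.9 177. ] [ 512.74 -229.14   27.  ]
spring 0.57 [318.3 181.3] [ 499.27 -227.08    9.  ]
wing 0.74 [313.8 185.8] [ 513.55 -201.97   10.  ]
wing 0.47 [252.4 392.7] [610.51 514.15  10.  ]
seat 0.82 [308.5 274.3] [502.12 199.8   72.  ]
pin_mid 0.75 [295.3 266.2] [541.15 184.7   82.5 ]
holes 0.64 [321.  273.4] [467.95 198.95  82.5 ]
holes 0.46 [278.3 169. ] [ 639.23 -196.27   82.5 ]
pads 0.67 [306.  281.2] [507.14 222.71  72.  ]
caliper 0.83 [308.4 283. ] [499.85 185.22   0.  ]
mat 0.72 [306.9 179.4] [ 540.81 -240.18    0.  ]
wrist [113.95 517.5  373.29] fwd [ 0.26 -0.09 -0.96] [325.19   0.   280.26]
{'time_s': 1.6, 'joints': array([ 1.  ,  0.31,  1.5 , -0.  ,  1.33, -0.22]), 'dq': array([-0., -0., -0., -0., -0., -0.]), 'tau': array([ -0.  , -41.22, -25.99,  -0.  ,   0.  ,   0.  ]), 'eef_pos': array([179.44, 493.39, 248.27]), 'ee_rot': array([-0.  ,  0.17,  0.98, -0.  ]), 'force': array([ 0.56, -0.27,  0.6 ]), 'wrist_torque': array([ 0.01, -0.01, -0.02]), 'grip_force': 0.0, 'grip_width': 0.9964527539422345}
```

View pics/both.png

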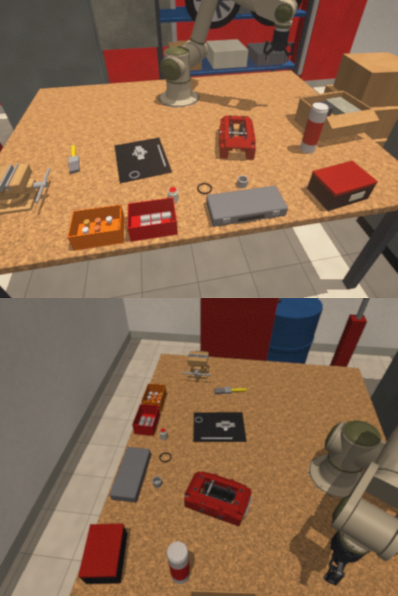

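View pics/wrist0.png

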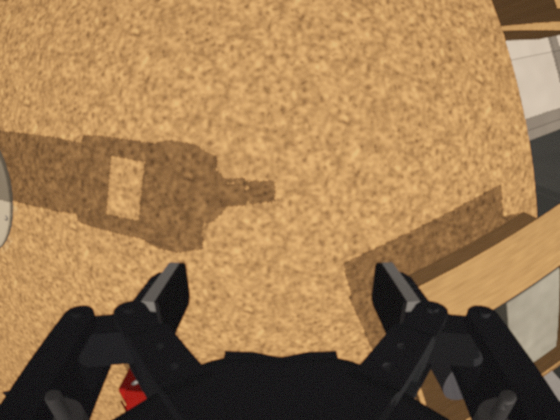

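The scene view shows the black mat with the spring (about 198,211 full-res) and the red caliper (about 333,190), with the pin end towards the camera (+x). In the wrist view only the fingers and bench show. Next I'll look over the caliper with the wrist camera.

```bash
cat >> h.py <<'E'
def shift(target,yaw=None):
    "tool-frame shift (cm) and rotvec from current measured pose to world target with tool x at yaw (tool down)"
    s=sense(); M=q2m(s['ee_rot']); d=M.T@(np.array(target,float)-s['eef_pos'])/10
    rv=np.zeros(3)
    if yaw is not None:
        x=np.array([np.cos(yaw),np.sin(yaw),0]); z=np.array([0,0,-1.]); T=np.c_[x,np.cross(z,x),z]
        rv=R.from_matrix(M.T@T).as_rotvec()
    return np.round(d,2),np.round(rv,3)
E
python3 -c "
from h import *
print(shift((420,225,300)), q2m(sense()['ee_rot']))"
```

```text
(array([-31.78, -17.  ,  -5.17]), array([0., 0., 0.])) [[-9.39788370e-01  3.41756961e-01 -1.69560204e-05]
 [ 3.41756961e-01  9.39788369e-01 -4.25138470e-05]
 [ 1.40566764e-06 -4.57488570e-05 -9.99999999e-01]]
```

Call:
{"api": "step_arm", "payload": {"commands": "1 -5 -2 -5 0 0 0;1 -31.8 -17 -5.2 0 0 0;1 -31.8 -17 -5.2 0 0 0;1 -31.8 -17 -5.2 0 0 0;1 -31.8 -17 -5.2 0 0 0;1 -31.8 -17 -5.2 0 0 0;1 -31.8 -17 -5.2 0 0 0;1 -31.8 -17 -5.2 0 0 0;1 -31.8 -17 -5.2 0 0 0;1 -31.8 -17 -5.2 0 0 0;1 -31.8 -17 -5.2 0 0 0;1 -31.8 -17 -5.2 0 0 0;1 -31.8 -17 -5.2 0 0 0"}}

```text
time_s: 2.68
eef_pos: [419.5, 225.8, 300.3]
ee_rot: [-0.0, 0.173, 0.985, 0.0]
force: [-0.2, 0.6, 0.3]
grip_width: 0.995
grip_force: 0.0
```

```bash
python3 - <<'E'
from h import *
np.set_printoptions(precision=2,suppress=True)
c='wrist'
m=camera_model(c); print(m['eye'],q2m(m['rotation'])[:,2],sense()['eef_pos'],sense()['time_s'])
im=capture(c); 
for l,z in(('seat',72),('pin_mid',82.5),('holes',82.5),('pads',72),('caliper',0)):
    for r in spot_point(c,l)[:2]:
        print(l,round(r['score'],2),np.array(r['xy']),atz(c,r['xy'],z,m))
save(im,'wrist1')
E
```

```text
[353.98 249.78 425.31] [ 0.26 -0.09 -0.96] [419.49 225.77 300.29] 2.6833
seat 0.6 [281.7 256.2] [502.33 197.98  72.  ]
pin_mid 0.57 [287.9 289.9] [542.61 191.37  82.5 ]
holes 0.97 [285.9 235.6] [475.7  212.54  82.5 ]
holes 0.57 [282.2 259.6] [502.18 198.6   82.5 ]
pads 0.86 [305.  257.7] [513.72 223.35  72.  ]
pads 0.37 [283.  241.2] [484.84 205.89  72.  ]
caliper 0.98 [283.5 238.5] [507.93 198.97   0.  ]
```

View pics/wrist1.png

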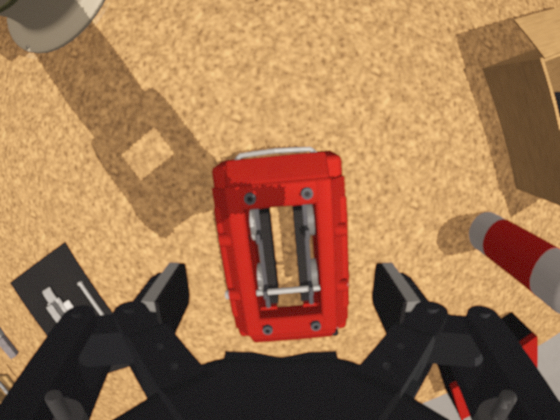

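The wrist view shows the caliper around (283,245), with the fitted pin across rows 289–292 (x about 260–318). The empty eyes are near row 235, and the pin is on the +x side. I'll enlarge a crop for accurate corners.

```bash
python3 - <<'E'
from h import *
np.set_printoptions(precision=1,suppress=True)
im=cv2.imread('pics/wrist1.png')
cv2.imwrite('pics/w1c.png',cv2.resize(im[180:345,205:360],None,fx=3.6,fy=3.6,interpolation=cv2.INTER_CUBIC))
for u in((250,199),(307,194),(267,330),(315,325)): print(u,atz('wrist',u,97)[:2])
E
```

```text
(250, 199) [420.  192.1]
(307, 194) [435.2 249.7]
(267, 330) [581.4 149.7]
(315, 325) [594.8 207.8]
```

View pics/w1c.png

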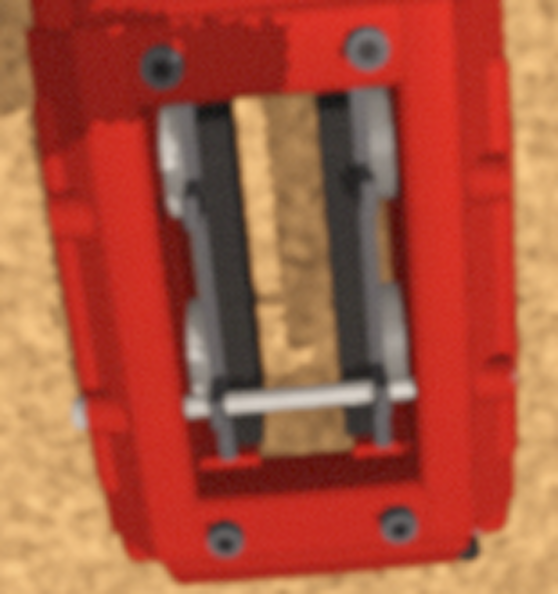

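```bash
python3 - <<'E'
from h import *
np.set_printoptions(precision=1,suppress=True)
f=lambda u,z: atz('wrist',(205+(u[0]-1.3)/3.6,180+(u[1]-1.3)/3.6),z)[:2]
b=np.array([f(u,97) for u in((162,67),(367,48),(226,540),(399,524))])
w=np.array([f(u,92) for u in((156,105),(398,88),(196,498),(421,484))])
p=np.array([f(u,82.5) for u in((185,408),(415,390))])
ang=lambda v: np.degrees(np.arctan2(v[1],v[0]))
for n,q in(('bolt',b),('win',w)):
    print(n,q.tolist(),'c',q.mean(0)); print(ang(q[2]-q[0]),ang(q[3]-q[1]),ang(q[1]-q[0])-90,ang(q[3]-q[2])-90,np.linalg.norm(q[2]-q[0]),np.linalg.norm(q[1]-q[0]))
print('pin',p,p.mean(0),ang(p[1]-p[0])-90,np.linalg.norm(p[1]-p[0]))
a=np.radians(-15); print('seat from pin',p.mean(0)-36*np.array([np.cos(a),np.sin(a)]))
E
```

```text
bolt [[419.16835210170063, 192.03945693946952], [434.0573677741229, 249.63453731579395], [581.0709227596737, 150.42433579136951], [595.2617641738419, 208.25905191130207]] c [507.4 200.1]
-14.415140449297276 -14.395075397872915 -14.494326070405435 -13.78623921637194 167.16536930187132 59.48845325984621
win [[430.35274716384527, 185.26009414069887], [449.8637841459941, 254.40873826448723], [564.1268740232169, 145.7666098165388], [585.3041060446565, 219.67739266877487]] c [507.4 201.3]
-16.44792496146127 -14.382608387778188 -15.756986192986446 -15.98829207982729 139.48208602200478 71.84855982048012
pin [[534.2 153. ]
 [554.2 228. ]] [544.2 190.5] -14.958115340429458 77.5756819172096
seat from pin [509.4 199.8]
```

The caliper seat is at about (508, 200), yaw about −14.6°. The dimensions check out: window 139.5 long, pin 77.6 in view. Now the spring.

```bash
python3 -c "
from h import *
print(shift((430,-205,260)))"
```

```text
(array([-15.62, -40.12,   4.03]), array([0., 0., 0.]))
```

Call:
{"api": "step_arm", "payload": {"commands": "1 -15.6 -40.1 4 0 0 0;1 -15.6 -40.1 4 0 0 0;1 -15.6 -40.1 4 0 0 0;1 -15.6 -40.1 4 0 0 0;1 -15.6 -40.1 4 0 0 0;1 -15.6 -40.1 4 0 0 0;1 -15.6 -40.1 4 0 0 0;1 -15.6 -40.1 4 0 0 0;1 -15.6 -40.1 4 0 0 0;1 -15.6 -40.1 4 0 0 0;1 -15.6 -40.1 4 0 0 0;1 -15.6 -40.1 4 0 0 0;1 -15.6 -40.1 4 0 0 0;1 -15.6 -40.1 4 0 0 0"}}

```text
time_s: 4.15
eef_pos: [429.8, -204.2, 260.4]
ee_rot: [0.0, 0.173, 0.985, 0.0]
force: [-0.8, -0.6, 0.2]
grip_width: 1.004
grip_force: 0.0
```

```bash
python3 - <<'E'
from h import *
np.set_printoptions(precision=2,suppress=True)
c='wrist'
m=camera_model(c); print(m['eye'],sense()['eef_pos'],sense()['time_s'])
im=capture(c); save(im,'wrist2')
for l,z in(('rib',27),('spring',9),('wing',10),('dust_ring',3),('pin2',3)):
    for r in spot_point(c,l)[:2]:
        print(l,round(r['score'],2),np.array(r['xy']),atz(c,r['xy'],z,m))
t=trace(c,'spring')[0]; print(t['score'],t['rect'])
ys,xs=np.nonzero(t['mask']); P=np.array([atz(c,(x,y),11,m)[:2] for x,y in zip(xs,ys)])
print(P.mean(0)); w,v=np.linalg.eigh(np.cov(P.T)); print(w,np.degrees(np.arctan2(v[1],v[0])))
x,y=int(t['rect'][0]),int(t['rect'][1]); x0,y0=max(x-50,0),max(y-50,0); print(x0,y0)
cv2.imwrite('pics/w2c.png',cv2.resize(im[y0:y0+100,x0:x0+100,::-1],None,fx=5.5,fy=5.5,interpolation=cv2.INTER_CUBIC))
E
```

```text
[ 364.32 -180.22  385.43] [ 429.82 -204.25  260.44] 4.15
rib 0.58 [273.5 250.7] [ 504.78 -239.61   27.  ]
spring 0.92 [275.  248.5] [ 509.66 -239.79    9.  ]
wing 0.8 [289.  241.7] [ 506.62 -220.17   10.  ]
dust_ring 0.54 [293.7 332.8] [ 646.84 -261.81    3.  ]
pin2 0.89 [352.8 245.2] [ 542.6  -145.28    3.  ]
0.89 [276.8, 243.4, 50.8, 69.8]
[ 504.13 -237.62]
[158.39 535.64] [ -82.13 -172.13]
226 193
```

View pics/w2c.png

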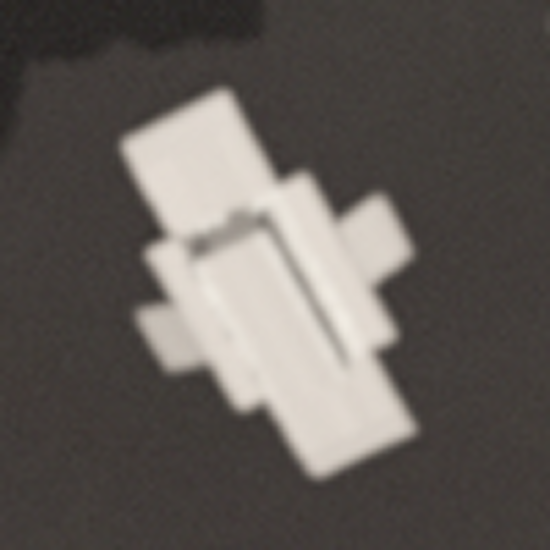

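```bash
python3 - <<'E'
from h import *
np.set_printoptions(precision=1,suppress=True)
f=lambda u,z: atz('wrist',(226+(u[0]-2.3)/5.5,193+(u[1]-2.3)/5.5),z)[:2]
q=np.array([f(u,8.5) for u in((121,140),(227,87),(318,479),(418,432))])
ang=lambda v: np.degrees(np.arctan2(v[1],v[0]))
print(q,q.mean(0),ang(q[2]-q[0]),ang(q[3]-q[1]),ang(q[1]-q[0])-90,ang(q[3]-q[2])-90,np.linalg.norm(q[2]-q[0]),np.linalg.norm(q[1]-q[0]))
w=np.array([f(u,11) for u in((146,250),(303,170),(243,411),(398,338))]);print(w.mean(0),ang(w[2]-w[0]),ang(w[3]-w[1]))
g=np.array([f(u,6) for u in((155,342),(400,221))]);print(g,g.mean(0),ang(g[1]-g[0])-90)
c=q.mean(0)
for yaw in (6.5,186.5): print(shift((c[0],c[1],100),np.radians(yaw)))
print(sense()['joints'])
E
```

```text
[[ 461.  -258.1]
 [ 457.6 -231.7]
 [ 555.2 -245.6]
 [ 551.5 -219.3]] [ 506.4 -238.7] 7.570275122685826 7.526590153993024 7.2937349525137165 8.033929875409271 95.05861311017337 26.60782824979016
[ 506.  -238.8] 8.13347872876924 8.282213605378608
[[ 509.9 -269.4]
 [ 500.9 -206.4]] [ 505.4 -237.9] 8.103324410320852
(array([-8.3, -0.6, 16.1]), array([0. , 0. , 2.7]))
(array([-8.3, -0.6, 16.1]), array([-0. ,  0. , -0.5]))
[-0.7  0.2  1.6  0.   1.3 -1.9]
```

Spring is at about (506, −238.7), yaw 7.8°. I'll approach with the gripper half open.

Call:
{"api": "step_arm", "payload": {"commands": "0.5 -8.4 -0.6 8 0 0 -0.485;0.5 -8.4 -0.6 16 0 0 -0.485;0.5 -8.4 -0.6 20 0 0 -0.485;0.5 -8.4 -0.6 20 0 0 -0.485;0.5 -8.4 -0.6 20 0 0 -0.485;0.5 -8.4 -0.6 20 0 0 -0.485;0.5 -8.4 -0.6 20 0 0 -0.485;0.5 -8.4 -0.6 20 0 0 -0.485"}}

```text
time_s: 5.17
eef_pos: [506.7, -239.4, 60.4]
ee_rot: [-0.0, -0.068, 0.998, 0.0]
force: [0.0, 0.1, 0.8]
grip_width: 0.499
grip_force: 0.0
```

```bash
python3 - <<'E'
from h import *
np.set_printoptions(precision=2,suppress=True)
c='wrist'; s=sense(); m=camera_model(c); print(s['eef_pos'],s['time_s'],s['grip_width'],s['joints'])
im=capture(c); save(im,'wrist3')
for l,z in(('rib',27),('spring',9)):
    for r in spot_point(c,l)[:2]: print(l,round(r['score'],2),np.array(r['xy']),atz(c,r['xy'],z,m))
print(shift((506,-238.7,30.5),np.radians(187.8)))
for P in((506,-238.7,27),(506,-238.7,11)): print(proj(c,P,m))
E
```

```text
[ 506.7  -239.43   60.41] 5.1667 0.4985764528437675 [-0.65  0.6   1.59 -0.    0.95 -2.36]
rib 0.81 [281.4 255.7] [ 507.08 -238.74   27.  ]
spring 0.74 [281.7 242.5] [ 506.6  -238.56    9.  ]
(array([0.11, 0.15, 3.17]), array([-0.,  0.,  0.]))
[281.76 253.86]
[281.62 242.78]
```

View pics/wrist3.png

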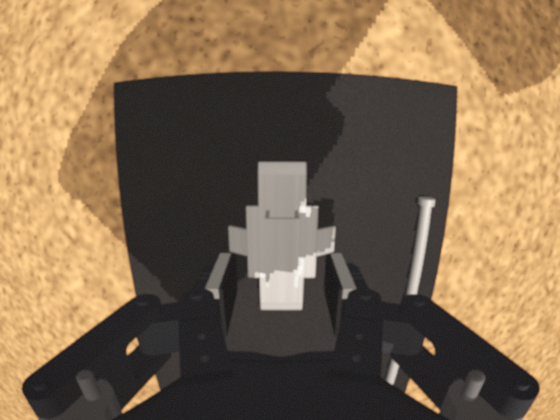

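The spring sits square and centred between the fingers (rib near 281,255), with no obstacles around the fingertips. Descend and grip.

Call:
{"api": "step_arm", "payload": {"commands": "0.5 0 0.1 2 0 0 0;0.5 0 0.1 3 0 0 0;0.5 0 0.1 3 0 0 0;0.1 0 0.1 3 0 0 0;0 0 0.1 3 0 0 0;0 0 0.1 3 0 0 0;0 0 0.1 3 0 0 0;0 0 0.1 3 0 0 0", "newtons": 60}}

```text
time_s: 5.98
eef_pos: [506.9, -238.9, 31.0]
ee_rot: [0.001, -0.068, 0.998, -0.0]
force: [0.4, 0.0, 2.6]
grip_width: 0.187
grip_force: 61.1
```

```bash
python3 - <<'E'
from h import *
np.set_printoptions(precision=2,suppress=True)
s=sense(); print(s)
a=np.radians(165.4); ax=np.array([np.cos(a),np.sin(a)])  # tool x = -caliper x
E
```

```text
{'time_s': 5.9833, 'joints': array([-0.65,  0.65,  1.61,  0.  ,  0.88, -2.36]), 'dq': array([ 0.,  0.,  0.,  0., -0.,  0.]), 'tau': array([ -0.11, -47.81, -18.56,  -0.02,   0.09,   0.02]), 'eef_pos': array([ 506.9 , -238.88,   31.02]), 'ee_rot': array([ 0.  , -0.07,  1.  , -0.  ]), 'force': array([0.38, 0.02, 2.61]), 'wrist_torque': array([-0.02, -0.04, -0.02]), 'grip_force': 61.061811447143555, 'grip_width': 0.18723615558337672}
```

Gripped (61 N). Lift, then carry to the pre-insertion point above the caliper.

Call:
{"api": "step_arm", "payload": {"commands": "0 0 0 -3 0 0 0;0 0 0 -7 0 0 0;0 0 0 -11 0 0 0;0 -1 8 -13 0 0 0.1;0 -4.4 44.2 -13 0 0 0.391;0 -4.4 44.2 -13 0 0 0.391;0 -4.4 44.2 -13 0 0 0.391;0 -4.4 44.2 -13 0 0 0.391;0 -4.4 44.2 -13 0 0 0.391;0 -4.4 44.2 -13 0 0 0.391;0 -4.4 44.2 -13 0 0 0.391;0 -4.4 44.2 -13 0 0 0.391;0 -4.4 44.2 -13 0 0 0.391;0 -4.4 44.2 -13 0 0 0.391;0 -4.4 44.2 -13 0 0 0.391;0 -4.4 44.2 -13 0 0 0.391;0 -4.4 44.2 -13 0 0 0.391;0 -4.4 44.2 -13 0 0 0.391"}}

```text
time_s: 7.48
eef_pos: [490.2, 204.2, 160.2]
ee_rot: [-0.0, 0.128, 0.992, -0.0]
force: [0.2, 0.7, -1.2]
grip_width: 0.193
grip_force: 60.7
```

```bash
python3 - <<'E'
from h import *
np.set_printoptions(precision=2,suppress=True)
c='wrist'; s=sense(); m=camera_model(c); print(s)
im=capture(c); save(im,'wrist4')
for l,z in(('rib',156),('spring',138),('pin_mid',82.5),('holes',82.5),('seat',72),('caliper',0)):
    for r in spot_point(c,l)[:2]: print(l,round(r['score'],2),np.array(r['xy']),atz(c,r['xy'],z,m))
print(shift((490.6,204.8,160),np.radians(165.4)))
E
```

```text
{'time_s': 7.4833, 'joints': array([ 0.17,  0.41,  1.6 , -0.  ,  1.13, -1.14]), 'dq': array([-0.01, -0.  , -0.  ,  0.  , -0.  ,  0.  ]), 'tau': array([  0.81, -43.75, -23.91,   0.02,   0.01,  -0.  ]), 'eef_pos': array([490.23, 204.19, 160.22]), 'ee_rot': array([-0.  ,  0.13,  0.99, -0.  ]), 'force': array([ 0.16,  0.66, -1.24]), 'wrist_torque': array([-0.  , -0.03, -0.  ]), 'grip_force': 60.70139408111572, 'grip_width': 0.19331904684177617}
rib 0.97 [278.4 279.6] [489.36 203.8  156.  ]
spring 0.98 [278.1 263.4] [489.7  203.45 138.  ]
pin_mid 0.4 [ 34.6 300.4] [504.91 -36.2   82.5 ]
(array([-0.04,  0.  ,  0.03]), array([-0., -0., -0.]))
```

View pics/wrist4.png

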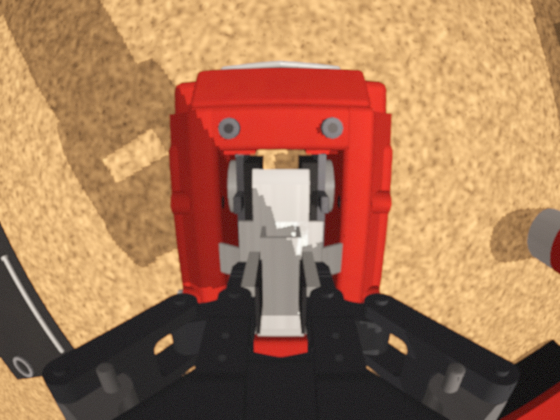

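The spring is held squarely above the window, its rear tongue end around (281,170). The bolts at (229,128) and (332,128) are symmetric about it. Check the seat estimate from these bolts and the window's rear edge (row ~150).

```bash
python3 - <<'E'
from h import *
np.set_printoptions(precision=1,suppress=True)
c='wrist'
b=np.array([atz(c,u,97)[:2] for u in((229,128),(332,128))]); v=b[1]-b[0]
print(b,b.mean(0),np.linalg.norm(v),np.degrees(np.arctan2(v[1],v[0]))-90)
a=np.radians(-14.6); ax=np.array([np.cos(a),np.sin(a)]); n=np.array([-ax[1],ax[0]])
print('seat by bolts',b.mean(0)+83.5*ax, 'window rear edge', atz(c,(281,151),92)[:2]+70*ax)
t=sense()['eef_pos'][:2]; print('tcp rel seat', (t-[508,200.3])@ax,(t-[508,200.3])@n)
# tongue rear edge of the held spring
print('rear tongue end rel tcp', [((atz(c,u,138)[:2]-t)@ax,(atz(c,u,138)[:2]-t)@n) for u in((252,170),(309,169))])
E
```

```text
[[419.3 193.1]
 [434.4 250.6]] [426.8 221.9] 59.49288196150587 -14.623033236968922
seat by bolts [507.7 200.8] window rear edge [508.5 200.9]
tcp rel seat -18.407706796325847 -0.03303374414328525
rear tongue end rel tcp [(np.float64(-47.01127137705958), np.float64(-12.66088847785291)), (np.float64(-47.463576768870034), np.float64(13.456170365602707))]
```

Everything agrees to 1 mm. Lower to just above first wing contact, then a little further.

Call:
{"api": "step_arm", "payload": {"commands": "0 0 0 2.5 0 0 0;0 0 0 4.5 0 0 0;0 0 0 5.5 0 0 0;0 0 0 5.8 0 0 0;0 0 0 6 0 0 0;0 0 0 6.15 0 0 0;0 0 0 6.27 0 0 0;0 0 0 6.27 0 0 0;0 0 0 6.27 0 0 0"}}

```text
time_s: 8.58
eef_pos: [490.7, 205.4, 98.5]
ee_rot: [0.001, 0.127, 0.992, 0.0]
force: [0.4, -0.3, 3.2]
grip_width: 0.197
grip_force: 61.1
```

```bash
python3 - <<'E'
from h import *
np.set_printoptions(precision=2,suppress=True)
s=sense(); print(s['eef_pos'],s['force'],s['wrist_torque'],s['grip_width'],s['time_s'])
c='side'; im=capture(c)
for l,z in(('rib',94),('spring',76),('pin_mid',82.5)):
    for r in spot_point(c,l)[:2]: print(l,round(r['score'],2),np.array(r['xy']),atz(c,r['xy'],z))
p=proj(c,(508,200,80)); x,y=int(p[0]),int(p[1]); print(x,y)
cv2.imwrite('pics/s5c.png',cv2.resize(im[y-45:y+45,x-60:x+60,::-1],None,fx=6,fy=6,interpolation=cv2.INTER_CUBIC))
E
```

```text
[490.67 205.42  98.46] [ 0.39 -0.33  3.23] [ 0.1  -0.15 -0.  ] 0.19658462424621917 8.5833
rib 0.71 [313.7 274. ] [488.08 210.56  94.  ]
rib 0.55 [227.7 223.3] [758.77  66.81  94.  ]
spring 0.73 [312.3 274.2] [491.63 200.58  76.  ]
pin_mid 0.63 [296.7 266.8] [537.04 186.17  82.5 ]
pin_mid 0.54 [318.5 273.7] [474.77 200.8   82.5 ]
306 272
```

View pics/s5c.png

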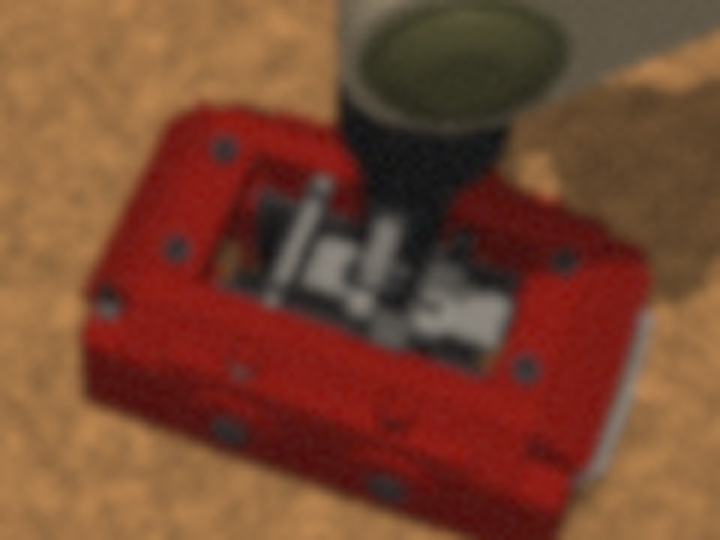

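Side view: the tongue end (crop 320,260) lies just behind the pin (crop 300,240), and the spring is inside the window. Wing reaction is ~4 N, so the plate is about 75.5 mm high. Slide it forward.

Call:
{"api": "step_arm", "payload": {"commands": "0 -0.3 0 0 0 0 0;0 -0.6 0 0 0 0 0;0 -0.9 0 0 0 0 0;0 -0.9 0 0 0 0 0"}}

```text
time_s: 9.12
eef_pos: [499.2, 202.8, 97.5]
ee_rot: [-0.0, 0.127, 0.992, -0.0]
force: [-0.6, 1.1, 2.8]
grip_width: 0.189
grip_force: 61.2
```

Call:
{"api": "step_arm", "payload": {"commands": "0 -0.3 0 0 0 0 0;0 -0.6 0 0 0 0 0;0 -0.95 0 0 0 0 0;0 -0.95 0 0 0 0 0;0 -0.95 0 0 0 0 0"}}

```text
time_s: 9.53
eef_pos: [508.7, 200.4, 97.7]
ee_rot: [0.001, 0.127, 0.992, 0.0]
force: [0.8, -0.7, 1.7]
grip_width: 0.193
grip_force: 61.1
```

Call:
{"api": "step_arm", "payload": {"commands": "0 0 0 0.15 0 0 0;0 0 0 0.3 0 0 0;0 0 0 0.3 0 0 0;0 0 0 0.3 0 0 0"}}

```text
time_s: 9.87
eef_pos: [508.6, 200.6, 95.1]
ee_rot: [0.001, 0.127, 0.992, 0.0]
force: [0.7, 0.2, 6.5]
grip_width: 0.193
grip_force: 61.7
```

Call:
{"api": "step_arm", "payload": {"commands": "0 0 0 0.1 0 0 0;0 0 0 0.1 0 0 0;0 0 0 0.1 0 0 0"}}

```text
time_s: 10.12
eef_pos: [508.6, 200.6, 94.5]
ee_rot: [0.001, 0.127, 0.992, 0.0]
force: [-0.4, -0.2, 8.3]
grip_width: 0.189
grip_force: 61.9
```

Call:
{"api": "step_arm", "payload": {"commands": "0 0 0 0.1 0 0 0;0 0 0 0.1 0 0 0;0 0 0 0.1 0 0 0"}}

```text
time_s: 10.37
eef_pos: [508.7, 200.7, 94.4]
ee_rot: [0.001, 0.127, 0.992, 0.0]
force: [-4.5, -1.0, 17.4]
grip_width: 0.191
grip_force: 63.1
```

The force rose to 17 N with almost no travel, so the plate is seated. Verify with the wrist camera.

```bash
python3 - <<'E'
from h import *
np.set_printoptions(precision=2,suppress=True)
c='wrist'; s=sense(); print(s['eef_pos'],s['force'],s['wrist_torque'],s['time_s'],s['ee_rot'])
im=capture(c); save(im,'wrist6')
for l,z in(('rib',90),('spring',72),('holes',82.5)):
    for r in spot_point(c,l)[:1]: print(l,round(r['score'],2),np.array(r['xy']),atz(c,r['xy'],z))
a=np.radians(-14.6); ax=np.array([np.cos(a),np.sin(a)]); n=np.array([-ax[1],ax[0]])
t=s['eef_pos'][:2]-[507.9,200.6]; print(t@ax,t@n)
cv2.imwrite('pics/w6.png',np.hstack([cv2.resize(im[60:340,140:420,::-1],(590,590))]))
E
```

```text
[508.66 200.66  94.41] [-4.47 -0.96 17.35] [-0.39  0.73 -0.01] 10.3667 [0.   0.13 0.99 0.  ]
rib 0.86 [279.2 280.1] [508.26 200.51  90.  ]
spring 0.7 [280.4 263.5] [508.65 200.99  72.  ]
0.7182586276654321 0.24836578085228403
```

View pics/w6.png

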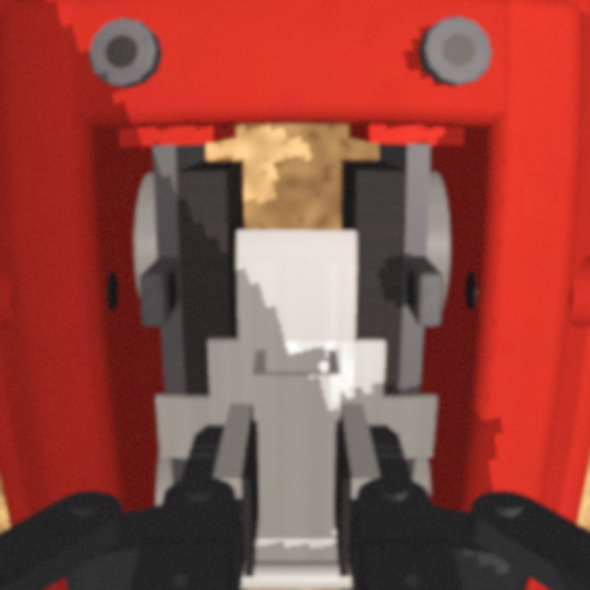

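The wrist view shows the spring flat and square, centred between the pads, with the wings level. The rear tongue ends beyond the empty holes (crop rows 230 vs 290). Check the caliper hasn't moved, then hand in.

```bash
python3 - <<'E'
from h import *
k=280/590
b=np.array([atz('wrist',(140+u[0]*k,60+u[1]*k),97)[:2] for u in((124,50),(457,49))])
a=np.radians(-14.6); ax=np.array([np.cos(a),np.sin(a)])
seat=b.mean(0)+83.5*ax; s=sense(); print(b,seat,s['eef_pos'],s['force'])
if np.linalg.norm(seat-s['eef_pos'][:2])<4: print('finish',finish_job())
E
```

```text
[[419.26379403 192.50811887]
 [434.13470043 249.97980305]] [507.50296297 200.19616954] [508.66955353 200.66052863  94.42719824] [-4.50977725 -1.59474897 18.38439863]
the job is handed in; nothing more can be done
finish None
```

I handed in the job with the gripper still pressing the spring flat on the pads at about 18 N. One tongue is under the fitted pin, the spring is centred to about 1 mm by camera, and the caliper has not visibly moved; no verdict came back.

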